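# Close and bolt the two-leaf supply cabinet

### The job

Close up the small blue-doored supply cabinet. Swing the left door, the one with the stepped edge, fully shut first, while the right door is still well open; then swing the right door fully shut so that its steel flange laps over the edge of the left one, and then push the yellow-headed bolt on the right door all the way down into the sill. Leave the stapler, the tape measure and the water bottle where they are.

Things in the scene. Friction and masses are not known exactly. Their poses are not given: they have to be found in the camera images.
- cabinet: Supply cabinet fixed on the bench: grey shell 120 deep, 200 wide, 200 high, flat roof, two blue doors in front. Origin on the bench, midway between the sides, in the plane of the shut doors' backs; +x into the cabinet, +y to its left seen from the front, z up. A steel sill 18 high reaches 55 in front of that plane, with a 12 x 12 slot for the bolt at x = -36, y = -60 (mm).
- rebated_leaf (a joint): Left door, rad: 0 = shut (hard stop), grows as it swings out, to 1.5. Upright hinge axis at x = -7, y = +100 mm in the cabinet's frame. Blue panel 14 thick, 92 wide, 22 to 196 above the bench; its free edge is a steel tongue 7 thick, flush with the back, tip 108 from the axis. Stays where left (0.06 N m friction). If the right door is shut first, its flange stops this door ajar.
- flanged_leaf (a joint): Right door, rad: 0 = shut (hard stop), grows as it swings out, to 1.5. Upright hinge axis at x = -7, y = -100 mm in the cabinet's frame. Blue panel 14 thick, 88 wide, 22 to 196 above the bench; its free edge is a steel flange 5 thick, flush with the front, tip 104 from the axis; shut, it laps 12 over the left door's tongue. Carries the bolt. Stays where left (0.06 N m friction).
- rebated_edge (a point): Point on the left door's bare front face near its free edge, a good place to push: 84 from the hinge axis along the door, 170 above the bench (26 below its top edge). Axes = the cabinet's when shut; they turn with the door. Below it is a low upright bow pull, 18 off the face, 65 to 125 above the bench, 78 from the axis.
- flanged_edge (a point): The same point on the right door's front face: 84 from its hinge axis along the door, 170 above the bench. Below it is the same low bow pull, 65 to 125 above the bench; the bolt stands nearer the hinge, 40 from the axis, its 18 mm head reaching 31 in front of the face at 193 to 208 above the bench.
- bolt (a joint): Upright foot bolt on the front of the right door, m: 0 = up, 0.018 = fully down in the sill's slot (hard stop); starts at 0 to 0.002. Pushed down by its head against about 2.5 N friction; stays where left. Its 8 mm rod enters the slot only with the right door shut (within about 0.05 rad), else it meets the sill.
- bolt_top (a point): Middle of the flat top of the bolt's yellow round head, 18 in diameter: 208 above the bench when up, 190 fully down; 40 from the right door's hinge axis along the door, 22 in front of its face.
- stapler: Red and black stapler lying on the bench, 34 x 149 x 48; bystander. Origin: centre of its underside.
- tape_measure: Yellow tape measure standing on the bench, 38 x 68 x 62; bystander. Origin: centre of its underside.
- water: Clear water bottle standing on the bench, 58 in diameter, 185 high; bystander. Origin: centre of its underside.

How it is judged (in metres and radians):
On the way, in this order (a step that is already met when the one before it is completed fails the run):
1. the left (rebated) door is fully shut while the right door is still well open (value of joint rebated_leaf below 0.04 rad and value of joint flanged_leaf above 0.3 rad), for 0.2 s.
2. the right (flanged) door is fully shut over the shut left door, the bolt still up (value of joint each of rebated_leaf, flanged_leaf below 0.04 rad and value of joint bolt below 0.005 m), for 0.2 s.
3. the bolt is pushed fully down, both doors shut (value of joint each of rebated_leaf, flanged_leaf below 0.04 rad and value of joint bolt above 0.0145 m), for 0.2 s.
At the end, for the whole second after the job is handed in: Both doors are shut (each within 0.04 rad, about 4 mm at its edge), the flange lapping over the tongue; the bolt is down by at least 14.5 of its 18 mm; the stapler, tape measure and bottle are within 30 mm of where they stood, the bottle upright (all of step 3 and distance of each of stapler, tape_measure, water from where it was at the start of the episode below 0.03 m and angle between water's own z axis and vertical below 0.2 rad); the robot touches nothing.
It fails at once if the stapler is shifted by more than 30 mm (distance of stapler from where it was at the start of the episode above 0.03 m).
It fails at once if the tape measure is shifted by more than 30 mm (distance of tape_measure from where it was at the start of the episode above 0.03 m).
It fails at once if the water bottle is shifted by more than 30 mm (distance of water from where it was at the start of the episode above 0.03 m).
It also fails if it takes over 51 s, if anything falls off the work surface, if the arm or the gripper's body presses on something with over 40 N, if the wrist force passes 120 N, or if a joint passes its speed limit or range.

### The arm

A 6-joint arm with a two-finger parallel gripper is mounted at the origin on a cart in front of the work surface, level with it; the furniture and walls round the work are solid. World frame = base frame: x ahead of the robot, y to its left, z up, the work surface at z = 0. Lengths are in mm, angles in rad, forces in N, time in s.
With the tool pointing down it reaches from about 275 to 750 mm from the base axis. Payload 10.2 kg.
Tool frame: the origin (TCP) lies at the very end of the fingers, on their centre line; the grasp point (between the pads) lies 19 mm behind it; z points along the fingers, y is the line along which they close (so a half turn about z gives the same grasp; the last joint's range is limited). The gripper opens to 85 mm and grips with 20 to 120 N. Pads are 22 mm wide; open, the fingers measure 114 mm over their backs; the gripper's body (76 mm by 85 mm) begins 54 mm behind the grasp point. The pads swing forward as they close: fully open they stand 13 mm farther back than shut.
Start: joints at [1.033, 0.313, 1.498, -0, 1.331, -0.223], TCP at [162.567, 499.203, 231.294] pointing down, gripper open.
Joint ranges: [-2.94, 2.94], [-0.97, 2.17], [0.19, 2.56], [-1.23, 4.37], [0.02, 3.11], [-2.88, 2.88]. Speed limits (rad/s): [2.39, 2.39, 3.01, 3.14, 3.14, 3.14].

### API

Orientations are given as a unit quaternion [w, x, y, z].
In Python, from rig import monitor, eyes, job gives the robot as it stands. The module is installed in compiled form; this text tells all that it offers.
- The arm moves only by the tool send_rows, never from a script. Its argument "targets" is one flat list of numbers, 7 for each row, row after row: the turn, a rotation vector about the tool's x, y, z in degrees, then the shift along the tool's x, y, z in units of 60 mm (1.0 is 60 mm), then the opening, from -1 (shut) to 1 (fully open), so that 0 is half open. A call has 1 to 5 rows; each row shifts and turns the commanded pose from where the row before left it, along the tool's axes as they then stand; what a row does not reach is not made up. A row lasts 1/8 s, in which the tool goes at most 62.5 mm and 10.7 degrees, less where a joint would pass 70% of its speed; a pose out of reach is approached as far as the arm can. A call is refused whole if a number of a shift passes 1 or a number of a turn 10.7, either way. A call with a gripper value outside its range is refused whole. The fingers move at their own pace and stop on an object; "newtons" is the grip in N (left out, the last holds). Time passes only in rows, so rows that do not move let the fingers close. It gives the time, the measured TCP pose, the force, the opening and the grip force at its end, in the units of the state.
- monitor.sense(): the state, without advancing time (a new reading comes with each control period).
- eyes.capture(name): name is "scene" or "top"; returns a dict with "img" (400x640x3 uint8, red, green, blue), "K" (3x3 intrinsics, pixels), "R" (3x3) and "t" (3): a world point X has camera coordinates R X + t. Camera axes: x right, y down, z forward; pixel columns grow to the right and rows downward; lengths in mm; the calibration is good to about 2 mm. A picture is of the moment at which its call begins. There is no depth.
- job.finish_job(): hands the job in; it is judged then, once.
The state is a dict: "time_s": time; "joints": joint angles; "dq": joint speeds; "tau": joint torques, N m; "eef_pos": TCP position; "ee_rot": TCP orientation; "force": force on the tool from outside, world axes, zero at the start; "wrist_torque": the same for the moment, N m; "grip_width": opening from 0.0 (shut) to 1.0 (fully open); "grip_force": force on a finger pad.
Only numpy, scipy, OpenCV 4.12 (cv2) and the standard library are available. Lean on these libraries where they do the work, as an engineer would, in place of code of your own. Each camera call takes 0.05 s, during which the arm holds its last target. There are 200 camera calls.

## Working session

There is one attempt and no reset: what is moved stays moved. The work goes in short steps, Python scripts to look and compute and a tool call to move; the robot and the scene stay as the last step left them, time stands still between calls to the robot, and variables do not carry over. Pictures are saved under pics/ and viewed, at most 10 in all, crops included, and the job is handed in when it is done.

Besides the shell and the picture viewer there is one more tool, called after "Emit:" in YAML: its name, and indented under it one key for each argument. send_rows: Moves the arm, as the interface text tells. Its arguments: {"type":"object","properties":{"targets":{"type":"array","items":{"type":"number"}},"newtons":{"type":"number"}},"required":["targets"]}

```bash
mkdir -p pics; python3 - <<'E'
from rig import monitor, eyes
import cv2,numpy as np,pickle
s=monitor.sense();print(s)
d={}
for n in("scene","top"):
    c=eyes.capture(n);d[n]=c;cv2.imwrite(f"pics/{n}0.png",c["img"][:,:,::-1]);print(n,c["K"].tolist(),c["R"].tolist(),c["t"].tolist())
pickle.dump(d,open("c0.pkl","wb"))
E
```

```text
{'time_s': 0.0, 'joints': array([ 1.03259868e+00,  3.13455560e-01,  1.49844175e+00,  1.61651352e-05,
        1.33098206e+00, -2.23415839e-01]), 'dq': array([-0.0012587 ,  0.00026194,  0.00074082,  0.00039913,  0.00140438,
        0.00105527]), 'tau': array([-5.67791813e-04, -4.12270260e+01, -2.59735465e+01, -2.66902116e-04,
        4.31520893e-03,  2.01045862e-05]), 'eef_pos': array([162.42718828, 498.97553774, 230.7304708 ]), 'ee_rot': array([-2.46404543e-04,  1.56743768e-01,  9.87639093e-01, -5.94354192e-04]), 'force': array([-0.03225996,  0.16876139, -0.34297485]), 'wrist_torque': array([0.00666421, 0.0365579 , 0.03490004]), 'grip_force': 0.0, 'grip_width': 1.0024737766791896}
scene [[382.1586681585792, 0.0, 318.12411768255964], [0.0, 382.1586681585792, 199.26030487485983], [0.0, 0.0, 1.0]] [[0.9934125089940857, 0.11440021744614873, -0.006646594793533994], [0.09391560692242132, -0.8460223541548622, -0.5248104753591131], [-0.06566160027343834, 0.5207290720888733, -0.8511931553595763]] [-530.4682317588685, 337.082219107251, 795.724713979882]
top [[371.43665349960975, 0.0, 320.8053688680815], [0.0, 371.43665349960975, 198.96017783945376], [0.0, 0.0, 1.0]] [[0.10986620919810132, -0.9939443085098989, 0.0020316636576209824], [-0.9712730243755888, -0.10779387670774332, -0.21215369962508904], [0.21108796317349715, 0.021335222639909664, -0.9772341991959604]] [350.75801483932094, 572.8621382568272, 896.5336255366037]
```

View pics/scene0.png

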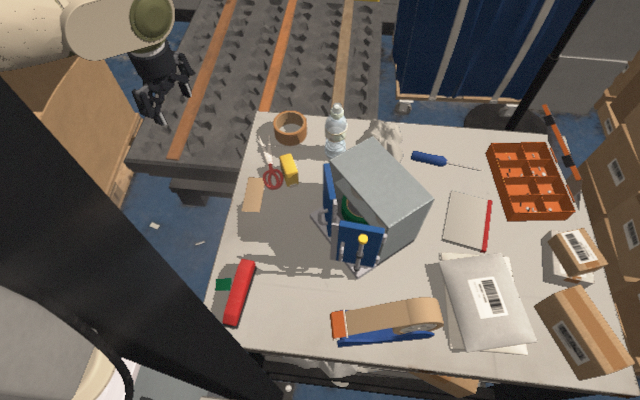

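View pics/top0.png

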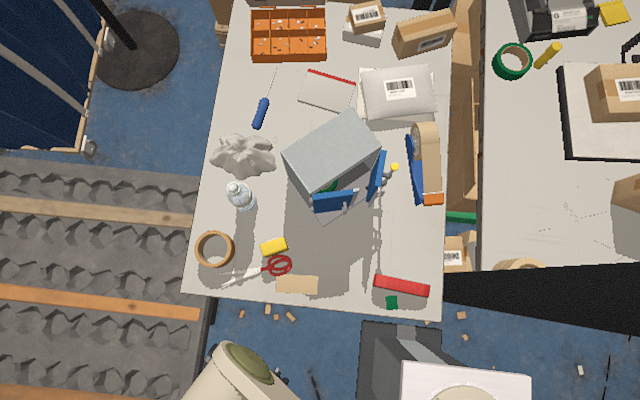

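The top view shows the cabinet roof around (332,150), the left door around (333,200), the right door around (377,175) and the bolt head at (395,167). The bottle is at (240,195), the tape measure at (273,246) and the stapler at (402,286). I'll zoom in for precise corners.

```bash
python3 - <<'E'
import cv2,pickle,numpy as np
d=pickle.load(open("c0.pkl","rb"))
a=d["top"]["img"][100:230,270:410,::-1];b=d["scene"]["img"][130:285,310:440,::-1]
a=cv2.resize(a,None,fx=4,fy=4,interpolation=cv2.INTER_CUBIC)
cv2.imwrite("pics/a.png",a)
b=cv2.resize(b,None,fx=3.8,fy=3.8,interpolation=cv2.INTER_CUBIC);cv2.imwrite("pics/b.png",b)
E
```

```text
(no output)
```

View pics/a.png

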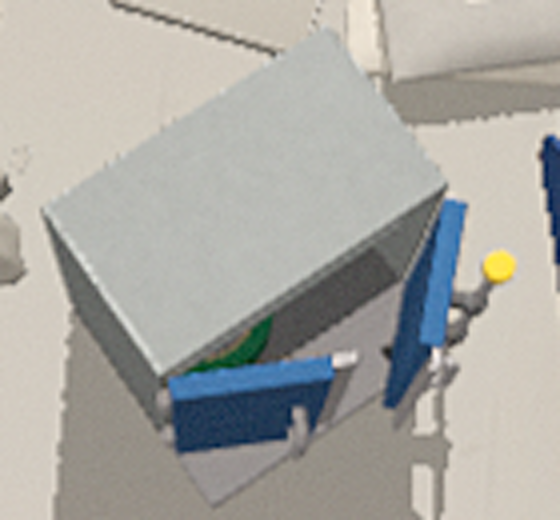

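View pics/b.png

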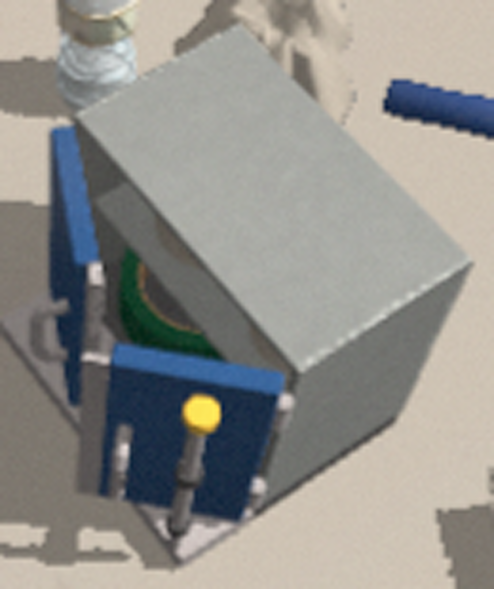

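The crops show the roof corners clearly. In top crop `a` they are front-left (162,375), front-right (447,185), back-left (45,210) and back-right (325,28). The left door's top edge runs (170,378)→(355,355), the right door's (455,203)→(432,345), and the bolt head is at (499,267).

```bash
cat >h.py <<'E'
import numpy as np,pickle,cv2
def ray(c,uv,z):
    R,t,K=c["R"],c["t"],c["K"];o=-R.T@t;v=R.T@np.linalg.inv(K)@np.r_[uv,1]
    return o+v*(z-o[2])/v[2]
def proj(c,X):
    p=c["K"]@(c["R"]@np.asarray(X)+c["t"]);return p[:2]/p[2]
E
python3 - <<'E'
from h import *
d=pickle.load(open("c0.pkl","rb"))
A=lambda x,y:((x+.5)/4-.5+270,(y+.5)/4-.5+100)
B=lambda x,y:((x+.5)/3.8-.5+310,(y+.5)/3.8-.5+130)
P={}
for n,f,pts in(("top",A,dict(fl=(162,375),fr=(447,185),bl=(45,210),br=(325,28))),("scene",B,dict(fl=(76,118),fr=(300,370),bl=(235,28),br=(470,262)))):
    c=d[n];q={k:ray(c,f(*v),200) for k,v in pts.items()};print(n,{k:v.round(1)[:2].tolist() for k,v in q.items()});P[n]=q
M=np.array([[np.mean([P[n][k][:2] for n in P],0)] for k in("fl","fr","bl","br")])[:,0]
# rigid fit
L=np.array([[0,100],[0,-100],[120,100],[120,-100.]])
a=M-M.mean(0);b=L-L.mean(0);th=np.arctan2((b[:,0]*a[:,1]-b[:,1]*a[:,0]).sum(),(a*b).sum())
R2=np.array([[np.cos(th),-np.sin(th)],[np.sin(th),np.cos(th)]]);o=M.mean(0)-R2@L.mean(0)
print("yaw",th,"org",o,"res",(M-(L@R2.T+o)).round(1).tolist())
np.savez("cab.npz",th=th,o=o)
for nm,c,uv,z in(("L hinge","top",A(170,378),196),("L tip panel","top",A(331,360),196),("L tip","top",A(355,355),196),("R hinge","top",A(466,203),196),("R tip out","top",A(441,347),196),("R tip in","top",A(421,342),196),("bolt","top",A(499,267),208),("bolt s","scene",B(203,412),208),
 ("R s tip","scene",B(117,347),196),("R s hinge","scene",B(283,378),196),("L s tip","scene",B(97,262),196),("L s hinge","scene",B(60,130),196)):
    w=ray(d[c],uv,z)[:2];print(nm,w.round(1),"cab",(R2.T@(w-o)).round(1))
for k,lo,hi,z in(("tape",(22,120,150),(32,255,255),62),("red",(0,150,100),(5,255,255),40)):
    m=cv2.inRange(cv2.cvtColor(d["top"]["img"],cv2.COLOR_RGB2HSV),lo,hi)
    for ct in cv2.findContours(m,0,2)[0]:
        if cv2.contourArea(ct)>60:
            bx=cv2.boxPoints(cv2.minAreaRect(ct));print(k,[ray(d["top"],p,z)[:2].round().tolist() for p in bx])
print("bottle cap",ray(d["top"],(237,189),185)[:2],ray(d["scene"],(337,108),185)[:2])
E
```

```text
top {'fl': [510.7, 433.4], 'fr': [638.3, 285.7], 'bl': [598.3, 510.1], 'br': [726.5, 363.4]}
scene {'fl': [510.7, 428.3], 'fr': [638.4, 282.5], 'bl': [596.6, 504.0], 'br': [725.9, 356.6]}
yaw 0.717210008478921 org [572.94969521 356.07216323] res [[3.5, -0.6], [-0.3, 3.4], [-0.2, -3.2], [-2.9, 0.4]]
L hinge [510.4 429. ] cab [ 0.8 96.1]
L tip panel [530.4 341.4] cab [-41.7  16.9]
L tip [534.7 328.5] cab [-46.9   4.3]
R hinge [630.3 273.7] cab [-11.  -99.8]
R tip out [544.6 281.3] cab [-70.5 -37.7]
R tip in [546.2 292.6] cab [-61.9 -30.2]
bolt [590.5 254.5] cab [-53.5 -88.1]
bolt s [590.6 249.8] cab [-56.5 -91.7]
R s tip [545.8 287.6] cab [-65.5 -33.8]
R s hinge [630.5 279.2] cab [ -7.1 -95.8]
L s tip [531.  337.4] cab [-43.9  13.5]
L s hinge [502.4 422. ] cab [-9.9 96. ]
tape [[399.0, 553.0], [425.0, 495.0], [397.0, 481.0], [370.0, 539.0]]
tape [[1196.0, -326.0], [1227.0, -404.0], [1155.0, -415.0], [1124.0, -338.0]]
red [[330.0, 259.0], [359.0, 255.0], [345.0, 115.0], [316.0, 120.0]]
red [[339.0, 547.0], [393.0, 504.0], [360.0, 461.0], [307.0, 504.0]]
red [[903.0, 490.0], [911.0, 489.0], [881.0, 352.0], [874.0, 353.0]]
bottle cap [505.99962689 598.82410053] [511.79462147 599.23303581]
```

Emit:
send_rows:
  targets: [0, 0, -10, 0, 0, 0, -1, 0, 0, -10, 0, 0, 0, -1, 0, 0, -10, 0, 0, 0, -1, 0, 0, -10, 0, 0, 0, -1, 0, 0, -10, 0, 0, 0, -1]
  newtons: 40

```text
time_s: 0.72
eef_pos: [162.5, 499.1, 230.9]
ee_rot: [-0.0, -0.278, 0.961, -0.0]
force: [0.0, -0.3, -0.1]
grip_width: 0.005
grip_force: 0.0
```

Emit:
send_rows:
  targets: [0, 0, -9.2, 0, 0, 0, -1, 0, 0, 0, 0, 0, 0, -1]

```text
time_s: 0.98
eef_pos: [162.5, 499.1, 231.0]
ee_rot: [-0.0, -0.351, 0.936, -0.0]
force: [0.3, 0.1, -0.6]
grip_width: 0.003
grip_force: 0.0
```

```bash
cat >>h.py <<'E'
z=np.load("cab.npz");th=float(z["th"]);o=z["o"]
def cab(p):
    c,s=np.cos(th),np.sin(th);d=np.asarray(p)[:2]-o;return np.array([c*d[0]+s*d[1],-s*d[0]+c*d[1],p[2]])
def where():
    from rig import monitor
    from scipy.spatial.transform import Rotation as Ro
    s=monitor.sense();q=s["ee_rot"];M=Ro.from_quat(np.r_[q[1:],q[0]]).as_matrix()
    print("t",s["time_s"],"cab",cab(s["eef_pos"]).round(1),"F",s["force"].round(1),"yaw err deg",round(np.degrees(np.arctan2(M[1,1],M[0,1])-th)-90,2),"z",M[:,2].round(3),"w",round(s["grip_width"],2))
E
python3 -c "
from h import *;where()"
```

```text
t 0.975 cab [-215.3  377.6  231. ] F [ 0.3  0.1 -0.6] yaw err deg -0.01 z [-0.    -0.001 -1.   ] w 0.0
```

Emit:
send_rows:
  targets: [0, 0, 0, -0.25, -0.745, 0, -1, 0, 0, 0, -0.25, -0.745, 0, -1, 0, 0, 0, -0.25, -0.745, 0, -1, 0, 0, 0, -0.25, -0.745, 0, -1, 0, 0, 0, -0.25, -0.745, 0, -1]

```text
time_s: 1.6
eef_pos: [367.3, 379.3, 231.2]
ee_rot: [-0.0, -0.35, 0.937, -0.0]
force: [0.2, 0.1, 0.0]
grip_width: 0.002
grip_force: 0.0
```

Emit:
send_rows:
  targets: [0, 0, 0, -0.25, -0.745, 0, -1, 0, 0, 0, -0.25, -0.745, 0, -1, 0, 0, 0, -0.25, -0.745, 0, -1, 0, 0, 0, 0, 0, 0, -1]

```text
time_s: 2.1
eef_pos: [490.2, 307.1, 230.5]
ee_rot: [-0.0, -0.348, 0.937, -0.0]
force: [0.3, -0.3, 0.2]
grip_width: 0.001
grip_force: 0.0
```

```bash
python3 -c "
from h import *;where()"
```

```text
t 2.1 cab [-94.5  17.5 230.5] F [ 0.3 -0.3  0.2] yaw err deg -0.34 z [-0.001 -0.001 -1.   ] w 0.0
```

Emit:
send_rows:
  targets: [0, 0, 0, 0, 0, 0.62, -1, 0, 0, 0, 0, 0, 0.62, -1, 0, 0, 0, 0, 0, 0, -1]

```text
time_s: 2.48
eef_pos: [486.5, 309.0, 154.8]
ee_rot: [-0.003, -0.351, 0.936, 0.0]
force: [0.1, 0.5, 0.2]
grip_width: -0.0
grip_force: 0.0
```

Emit:
send_rows:
  targets: [0, 0, 0, -0.25, 0, 0, -1, 0, 0, 0, -0.25, 0, 0, -1, 0, 0, 0, -0.25, 0, 0, -1, 0, 0, 0, -0.15, 0, 0, -1, 0, 0, 0, -0.1, 0, 0, -1]

```text
time_s: 3.1
eef_pos: [533.7, 348.9, 157.9]
ee_rot: [0.001, -0.351, 0.936, 0.0]
force: [-0.5, -1.4, 1.4]
grip_width: 0.004
grip_force: 0.4
```

```bash
python3 -c "
from h import *;where()"
```

```text
t 3.1 cab [-34.3  20.4 157.9] F [-0.5 -1.4  1.4] yaw err deg 0.05 z [ 0.001  0.    -1.   ] w 0.0
```

Contact made and pushing; continuing in small steps to the hard stop.

Emit:
send_rows:
  targets: [0, 0, 0, -0.08, 0, 0, -1, 0, 0, 0, -0.06, 0, 0, -1, 0, 0, 0, -0.03, 0, 0, -1, 0, 0, 0, 0, 0, 0, -1]

```text
time_s: 3.6
eef_pos: [541.4, 355.3, 157.2]
ee_rot: [0.0, -0.351, 0.936, 0.0]
force: [0.7, 0.2, 0.7]
grip_width: 0.002
grip_force: 0.0
```

```bash
python3 -c "
from h import *;where()"
```

```text
t 3.6 cab [-24.3  20.2 157.2] F [0.7 0.2 0.7] yaw err deg 0.06 z [ 0.001  0.001 -1.   ] w 0.0
```

Emit:
send_rows:
  targets: [0, 0, 0, -0.04, 0, 0, -1, 0, 0, 0, -0.04, 0, 0, -1, 0, 0, 0, 0, 0, 0, -1]

```text
time_s: 3.98
eef_pos: [541.8, 355.7, 157.2]
ee_rot: [-0.006, -0.351, 0.936, -0.002]
force: [-21.6, -19.8, 14.6]
grip_width: 0.001
grip_force: 14.9
```

```bash
python3 - <<'E'
from h import *;where()
from rig import eyes
d={n:eyes.capture(n) for n in("top","scene")};pickle.dump(d,open("c1.pkl","wb"))
a=[cv2.resize(d[n]["img"][y:y+150,x:x+130,::-1],None,fx=3,fy=3,interpolation=2) for n,x,y in(("top",280,90),("scene",310,130))]
cv2.imwrite("pics/c1.png",np.hstack(a))
E
```

```text
t 3.975 cab [-23.8  20.2 157.2] F [-21.6 -19.8  14.6] yaw err deg 0.07 z [-0.009 -0.007 -1.   ] w 0.0
```

View pics/c1.png

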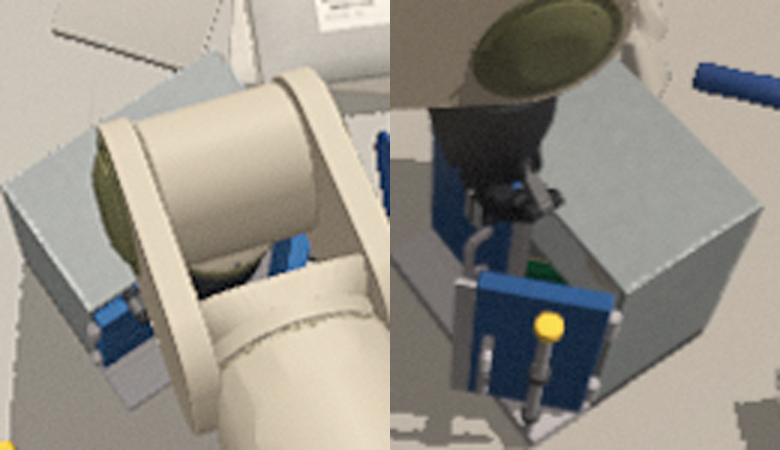

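The left door is at its hard stop (about 30 N back at x = −24, as predicted), and the right door is still open (scene crop about (540,330)). I'll back off and move around to the front of the right door.

Emit:
send_rows:
  targets: [0, 0, 0, 0.4, 0, 0, -1, 0, 0, 0, 0.6, 0, 0, -1, 0, 0, 0, 0.6, 0, 0, -1, 0, 0, 0, 0, -0.6, 0, -1, 0, 0, 0, 0, -0.7, 0, -1]

```text
time_s: 4.7
eef_pos: [523.8, 236.0, 157.1]
ee_rot: [0.0, -0.352, 0.936, 0.0]
force: [0.1, 0.2, 0.2]
grip_width: -0.004
grip_force: 0.0
```

Emit:
send_rows:
  targets: [0, 0, 0, 0, 0, 0, -1]

```text
time_s: 4.82
eef_pos: [524.9, 234.7, 156.6]
ee_rot: [-0.0, -0.35, 0.937, -0.0]
force: [-1.0, -0.2, 0.0]
grip_width: 0.003
grip_force: 0.0
```

```bash
python3 -c "
from h import *;where()"
```

```text
t 4.825 cab [-116.   -59.9  156.6] F [-1.  -0.2  0. ] yaw err deg -0.11 z [-0. -0. -1.] w 0.0
```

Emit:
send_rows:
  targets: [0, 0, 0, -0.29, 0.05, 0, -1, 0, 0, 0, -0.29, 0.05, 0, -1, 0, 0, 0, -0.17, 0.19, 0, -1, 0, 0, 0, -0.17, 0.19, 0, -1, 0, 0, 0, -0.14, 0.08, 0, -1]

```text
time_s: 5.45
eef_pos: [549.1, 304.9, 157.1]
ee_rot: [0.0, -0.352, 0.936, 0.0]
force: [0.1, -2.3, 3.6]
grip_width: -0.001
grip_force: 0.6
```

Emit:
send_rows:
  targets: [0, 0, 0, -0.14, 0.08, 0, -1, 0, 0, 0, -0.14, 0.06, 0, -1, 0, 0, 0, -0.1, 0.04, 0, -1, 0, 0, 0, -0.06, 0, 0, -1, 0, 0, 0, 0, 0, 0, -1]

```text
time_s: 6.08
eef_pos: [562.5, 329.6, 157.1]
ee_rot: [0.0, -0.352, 0.936, 0.0]
force: [-0.3, 1.5, 4.2]
grip_width: -0.002
grip_force: 0.0
```

```bash
python3 -c "
from h import *;where()"
```

```text
t 6.075 cab [-25.3 -13.1 157.1] F [-0.3  1.5  4.2] yaw err deg 0.08 z [ 0.     0.001 -1.   ] w -0.0
```

Emit:
send_rows:
  targets: [0, 0, 0, -0.04, 0, 0, -1, 0, 0, 0, -0.04, 0, 0, -1, 0, 0, 0, -0.02, 0, 0, -1, 0, 0, 0, 0, 0, 0, -1]

```text
time_s: 6.58
eef_pos: [563.5, 330.5, 157.1]
ee_rot: [-0.006, -0.352, 0.936, -0.001]
force: [-25.4, -18.9, 17.0]
grip_width: 0.001
grip_force: 14.9
```

```bash
python3 -c "
from h import *;where()"
```

```text
t 6.575 cab [-24.  -13.1 157.1] F [-25.4 -18.9  17. ] yaw err deg 0.07 z [-0.011 -0.007 -1.   ] w 0.0
```

The right door is also against its stop. I'll back off, rise and look for the bolt head.

Emit:
send_rows:
  targets: [0, 0, 0, 0.4, 0, 0, -1, 0, 0, 0, 0.7, 0, 0, -1, 0, 0, 0, 0.7, 0, -0.6, -1, 0, 0, 0, 0.7, 0, -0.8, -1, 0, 0, 0, 0.8, 0.6, 0, -1]

```text
time_s: 7.2
eef_pos: [395.2, 229.4, 242.1]
ee_rot: [0.002, -0.35, 0.937, -0.0]
force: [-0.2, 1.4, -0.6]
grip_width: 0.005
grip_force: 0.0
```

Emit:
send_rows:
  targets: [0, 0, 0, 0, 0.8, 0, -1, 0, 0, 0, 0, 0.8, 0, -1, 0, 0, 0, 0, 0, 0, -1]

```text
time_s: 7.58
eef_pos: [329.6, 304.0, 239.6]
ee_rot: [-0.001, -0.353, 0.936, 0.0]
force: [0.3, -1.0, -0.5]
grip_width: -0.001
grip_force: 0.0
```

```bash
python3 - <<'E'
from h import *;where()
from rig import eyes
d={n:eyes.capture(n) for n in("top","scene")}
for n,(u,v) in(("top",(395,167)),("scene",(362,240))):
    m=cv2.inRange(cv2.cvtColor(d[n]["img"],cv2.COLOR_RGB2HSV),(22,150,150),(32,255,255));k=np.zeros_like(m);k[v-70:v+60,u-70:u+60]=1;m=m*k
    for c in cv2.findContours(m,0,2)[0]:
        if cv2.contourArea(c)>15:
            uv=np.array(cv2.minEnclosingCircle(c)[0]);print(n,cv2.contourArea(c),uv,cab(ray(d[n],uv,207)).round(1))
a=[cv2.resize(d[n]["img"][y:y+150,x:x+130,::-1],None,fx=3,fy=3,interpolation=2) for n,x,y in(("top",280,90),("scene",310,130))]
cv2.imwrite("pics/c2.png",np.hstack(a))
E
```

```text
t 7.575 cab [-217.6  120.7  239.6] F [ 0.3 -1.  -0.5] yaw err deg 0.28 z [-0.001 -0.    -1.   ] w -0.0
top 34.0 [378.         166.78572083] [-33.4 -58.  207. ]
scene 42.5 [361. 221.] [-37.1 -60.8 207. ]
```

View pics/c2.png

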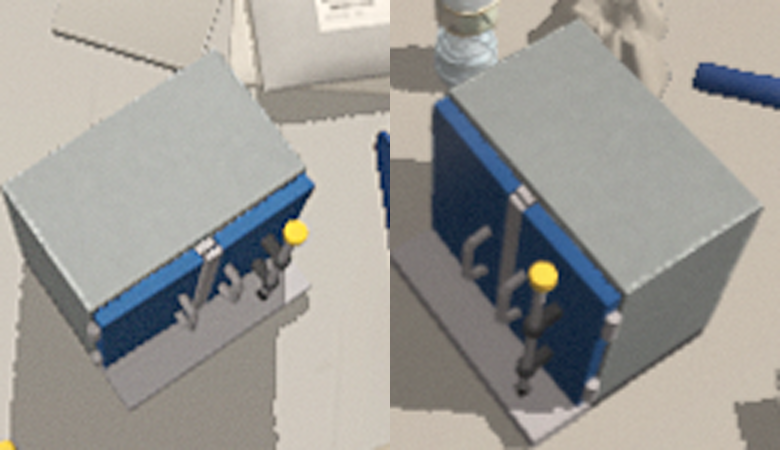

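Both doors are shut with the flange lapped over, and the bolt head is at cabinet (−35,−59.5), at pixel (378,167) in the top view. I'll move above it.

Emit:
send_rows:
  targets: [0, 0, 0, -0.6, -0.6, 0, -1, 0, 0, 0, -0.6, -0.6, 0, -1, 0, 0, 0, -0.6, -0.6, 0, -1, 0, 0, 0, -0.6, -0.6, 0, -1, 0, 0, 0, -0.6, -0.6, 0, -1]

```text
time_s: 8.3
eef_pos: [587.9, 283.7, 239.3]
ee_rot: [-0.0, -0.351, 0.937, -0.0]
force: [-0.4, -0.4, 0.7]
grip_width: 0.001
grip_force: 0.0
```

Emit:
send_rows:
  targets: [0, 0, 0, 0, 0, 0, -1, 0, 0, 0, 0, 0, 0, -1]

```text
time_s: 8.55
eef_pos: [585.6, 284.6, 239.3]
ee_rot: [-0.001, -0.351, 0.936, 0.0]
force: [0.4, -0.1, 0.5]
grip_width: 0.002
grip_force: 0.0
```

```bash
python3 -c "
from h import *;where()"
```

```text
t 8.55 cab [-37.4 -62.2 239.3] F [ 0.4 -0.1  0.5] yaw err deg -0.0 z [-0.001 -0.    -1.   ] w 0.0
```

Emit:
send_rows:
  targets: [0, 0, 0, 0, 0, 0.25, -1, 0, 0, 0, 0, 0, 0.2, -1, 0, 0, 0, 0, 0, 0.1, -1, 0, 0, 0, 0, 0, 0.1, -1, 0, 0, 0, 0, 0, 0.08, -1]

```text
time_s: 9.18
eef_pos: [585.4, 285.7, 196.1]
ee_rot: [0.0, -0.352, 0.936, 0.0]
force: [-2.3, -0.8, 1.9]
grip_width: -0.0
grip_force: 1.0
```

Emit:
send_rows:
  targets: [0, 0, 0, 0, 0, 0.06, -1, 0, 0, 0, 0, 0, 0, -1]

```text
time_s: 9.43
eef_pos: [585.6, 285.6, 192.2]
ee_rot: [-0.0, -0.352, 0.936, -0.0]
force: [-0.7, -0.3, 1.4]
grip_width: -0.001
grip_force: 0.0
```

```bash
python3 -c "
from h import *;where()"
```

```text
t 9.425 cab [-36.8 -61.4 192.2] F [-0.7 -0.3  1.4] yaw err deg 0.07 z [ 0. -0. -1.] w -0.0
```

Emit:
send_rows:
  targets: [0, 0, 0, 0, 0, 0.03, -1, 0, 0, 0, 0, 0, 0.03, -1, 0, 0, 0, 0, 0, 0, -1, 0, 0, 0, 0, 0, 0, -1]

```text
time_s: 9.93
eef_pos: [585.9, 285.7, 190.0]
ee_rot: [0.001, -0.352, 0.936, -0.0]
force: [-1.1, -1.0, 6.0]
grip_width: -0.003
grip_force: 3.2
```

```bash
python3 -c "
from h import *;where()"
```

```text
t 9.925 cab [-36.5 -61.5 190. ] F [-1.1 -1.   6. ] yaw err deg 0.07 z [ 0.002  0.    -1.   ] w -0.0
```

TCP is at 190 with the force rising, so the bolt is at its stop. I'll retract straight up and back, then check.

Emit:
send_rows:
  targets: [0, 0, 0, 0, 0, 0.02, -1, 0, 0, 0, 0, 0, 0, -1, 0, 0, 0, 0, 0, -0.3, -1, 0, 0, 0, 0, 0, -0.6, -1, 0, 0, 0, 0.6, 0.6, 0, -1]

```text
time_s: 10.55
eef_pos: [537.2, 288.8, 244.0]
ee_rot: [0.003, -0.351, 0.937, -0.0]
force: [-0.2, 0.5, -0.1]
grip_width: -0.002
grip_force: 0.0
```

Emit:
send_rows:
  targets: [0, 0, 0, 0.7, 0.6, 0, -1, 0, 0, 0, 0.7, 0.6, 0, -1, 0, 0, 0, 0.7, 0.6, 0, -1, 0, 0, 0, 0, 0.6, 0, -1, 0, 0, 0, 0, 0, 0, -1]

```text
time_s: 11.18
eef_pos: [343.9, 315.4, 242.1]
ee_rot: [0.0, -0.353, 0.936, 0.0]
force: [0.9, 0.6, -0.4]
grip_width: 0.001
grip_force: 0.0
```

```bash
python3 - <<'E'
from h import *;where()
from rig import eyes
d={n:eyes.capture(n) for n in("top","scene")}
for n,(u,v) in(("top",(395,167)),("scene",(362,240))):
    m=cv2.inRange(cv2.cvtColor(d[n]["img"],cv2.COLOR_RGB2HSV),(22,150,150),(32,255,255));k=np.zeros_like(m);k[v-70:v+60,u-70:u+60]=1;m=m*k
    for c in cv2.findContours(m,0,2)[0]:
        if cv2.contourArea(c)>8:
            uv=np.array(cv2.minEnclosingCircle(c)[0]);print(n,uv,[cab(ray(d[n],uv,h)).round(1) for h in(207,189)])
a=[cv2.resize(d[n]["img"][y:y+150,x:x+130,::-1],None,fx=3,fy=3,interpolation=2) for n,x,y in(("top",280,90),("scene",310,130))]
cv2.imwrite("pics/c3.png",np.hstack(a))
E
```

```text
t 11.175 cab [-199.3  119.9  242.1] F [ 0.9  0.6 -0.4] yaw err deg 0.22 z [ 0.001  0.001 -1.   ] w 0.0
top [376.64285278 169.35714722] [array([-36.5, -52. , 207. ]), array([-33.7, -57.4, 189. ])]
scene [360.21054077 224.84210205] [array([-43.5, -66.5, 207. ]), array([-36.3, -59.8, 189. ])]
```

View pics/c3.png

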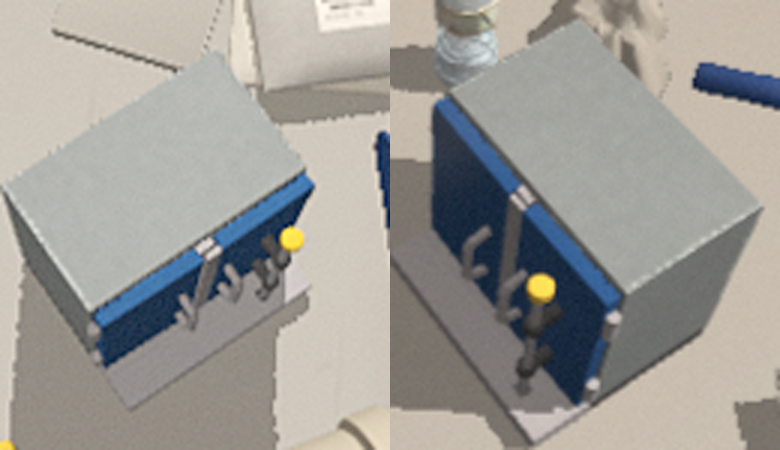

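Both doors are shut, and the bolt head is now consistent with z ≈ 189 in both views (fully down). The arm is clear of everything.

```bash
python3 -c "
from rig import job;print(job.finish_job())"
```

```text
the job is handed in; nothing more can be done
None
```

I shut the left door, then the right door over it, and pushed the bolt fully down. The stapler, tape measure and bottle were never touched, and I handed the job in at about 11 s; no verdict was shown.

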